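Clamp a circuit board in the spring board vice

ROBOT

A 6-joint arm with a two-finger parallel gripper is mounted at the origin on a cart in front of the work surface, level with it; the furniture and walls round the work are solid. World frame = base frame: x ahead of the robot, y to its left, z up, the work surface at z = 0. Lengths are in m, angles in rad, forces in N, time in s.
With the tool pointing down it reaches from about 0.425 to 0.95 m from the base axis. Payload 3.5 kg.
Tool frame: the origin (TCP) lies at the very end of the fingers, on their centre line; the grasp point (between the pads) lies ctrl.tcp_to_grasp behind it (ctrl.tcp_to_grasp is the distance from the TCP to the grasp point, in m); z points along the fingers, y is the line along which they close (so a half turn about z gives the same grasp; the last joint's range is limited). The gripper opens to 85 mm and grips with 20 to 120 N. Pads are 22 mm wide; open, the fingers measure 114 mm over their backs; the gripper's body (76 mm by 85 mm) begins 54 mm behind the grasp point. The pads swing forward as they close: fully open they stand 13 mm farther back than shut.
Start: joints at [-1.369, 0.286, 1.577, -0, 1.279, -0.15], TCP at [0.233, -0.634, 0.231] pointing down, gripper open.
Joint ranges: [-2.77, 2.77], [-0.9, 2.22], [0.21, 2.48], [-1.53, 4.67], [0.24, 2.81], [-2.84, 2.84]. Speed limits (rad/s): [2.79, 2.79, 3.14, 3.14, 3.14, 3.14].

INTERFACE

Orientations are given as a unit quaternion [x, y, z, w].
In Python, from plant import ctrl gives the robot as it stands.
- The arm moves only by the shell command python3 -m inch 'ROWS' [FORCE]. ROWS is JSON, a list of rows, each an object with "slide": the shift along the tool's x, y, z in cm, a list of three; "turn": the turn about the tool's z in rad; "grip": the finger opening in cm, from 0 to 8.54. A call has 1 to 20 rows; each row is the pose to reach, as a shift and turn from the pose commanded when the call began, along the tool's axes at that moment; what a row does not reach only later rows make up. A row lasts 1/10 s, in which the tool goes at most 50 mm and 8.59 degrees, less where a joint would pass 70% of its speed; a pose out of reach is approached as far as the arm can. A call with a gripper value outside its range is refused whole. The fingers move at their own pace and stop on an object; FORCE is the grip in N (left out, the last holds). Time passes only in rows, so rows that repeat a pose let the fingers close. It gives the time, the measured TCP pose, the force, the opening and the grip force at its end, in the units of the state.
- ctrl.get_state(): the state, without advancing time (a new reading comes with each control period).
- ctrl.read_camera(name): name is "scene" or "top"; returns (picture, depth): 400x640x3 uint8, red, green, blue; 400x640 float32, m along the optical axis (not along the pixel's ray), 0 where there is no reading.
- ctrl.camera_info(name): a dict with "K" (3x3 intrinsics, pixels), "camera_from_world" (4x4, takes a point from world to camera coordinates). Camera axes: x right, y down, z forward; pixel columns grow to the right and rows downward; lengths in m; the calibration is good to about 2 mm. A picture is of the moment at which its call begins. camera_info takes no time and is no camera call.
- ctrl.sign_off(): hands the job in; it is judged then, once.
The state is a dict: "time": time; "qpos": joint angles; "dq": joint speeds; "joint_efforts": joint torques, N m; "eef_pos": TCP position; "tcp_rot": TCP orientation; "contact_force": force on the tool from outside, world axes, zero at the start; "wrist_torque": the same for the moment, N m; "opening": opening from 0.0 (shut) to 1.0 (fully open); "finger_force": force on a finger pad.
Only numpy, scipy, OpenCV 4.12 (cv2) and the standard library are available. Lean on these libraries where they do the work, as an engineer would, in place of code of your own. Each camera call takes 0.05 s, during which the arm holds its last target. There are 200 camera calls.

TASK

Clamp the loose circuit board in the spring board vice, ready for soldering: push one short edge into the sprung plunger jaw with the opposite edge held higher, lower that edge behind the lip of the catch jaw, then ease off so that the springs centre the board, level and square in both grooves. Never press the board against the vice with more than 25 newtons, and leave the other things on the bench where they are.

Things in the scene. Friction and masses are not known exactly. Their poses are not given: they have to be found in the camera images.
- board_grip (a point): Centre of the heat sink on the loose green circuit board; axes are the board's, z up from its parts side. Board: plate 120 (x) x 70 (y) x 4 mm, 0.11-0.22 kg; finned aluminium heat sink 40 (x) x 26 (y) x 30 mm high on its middle, to hold it by. Point: 19 mm above the underside. Bare of parts beside the heat sink (x within 22 mm) and 12 mm at both short edges; either end may go to either jaw.
- vice: Spring board vice fixed to the bench, 250 mm long; origin at the centre of its base's underside, z up, x along the rail from catch jaw to plunger jaw. IMPORTANT: the rail with both jaws sits in the base up to 7 mm off centre along x, either way; this is not reported and must be felt or seen. A board pushed in until the plunger jaw is 8 mm back (11 N) clears the catch lip; a push of 13 N is right.
- plunger_nominal (a point): Point of the base where, were the rail centred, the plunger jaw's groove bottom would be at rest: x = +58 mm, z = 50 mm (top of its ledge). Jaw with two steel rods and springs out behind, 60 mm wide. Groove 8.5 mm high over the ledge, under a lip 3 mm thick, flat on top, reaching in 4 mm; ledge reaches in 12 mm. Spring: 1.2 N, then 1.2 N more per mm; solid stop at 11.5 mm (15 N).
- catch_nominal (a point): The same for the catch jaw, the plain one without long rods: groove bottom at rest at x = -58 mm, z = 50 mm if the rail were centred. Groove 7.5 mm high over the ledge, under a lip 3 mm thick, flat on top, reaching in 4 mm; ledge reaches in 12 mm. Same spring, but it gives only 5 mm to a solid stop. Nothing on either jaw stands above its lip. A clamped board lies on both ledges.
- jaw_b (a joint): Catch jaw: how far it is pushed back from rest (m), 0 at rest, 0.005 at its stop; about 0.002 with the board clamped and centred.
- solder_spool: Bystander: spool of solder, 52 mm across, 33 mm high, origin at its underside.
- screw_dish: Bystander: flat round white dish, 95 mm across, 18 mm high, origin at its underside.
- driver_black: Bystander: screwdriver with a black handle, 160 mm long, 23 mm thick, lying; origin at its underside.
- paste_jar: Bystander: small white jar, 42 mm across, 54 mm high, standing; origin at its underside.
There are look-alikes about, which are no part of the job. What is shaped like the part that bears board_grip but pink is not meant.

How it is judged:
On the way:
1. the board, one short edge higher than the other (by more than 7 mm), is pressed against the vice with more than 7 N, over the middle of the jaws (angle between board_grip's own z axis and vertical above 0.06 rad and contact force between board and vice above 7 N and y of board_grip in the frame of vice between -0.015 and 0.015 m and z of board_grip in the frame of vice between 0.06 and 0.1 m), for 0.1 s.
At the end, for the whole second after the job is handed in: Board clamped between both jaws: catch jaw pushed back 0.8 to 3.2 mm, board level, parts up (within 0.04 rad), underside not over 4 mm above the ledges, square to the vice within 0.06 rad, its middle within 12 mm of the jaws' middle sideways, at rest (value of joint jaw_b between 0.0008 and 0.0032 m and angle between board_grip's own z axis and vertical below 0.04 rad and z of board_grip in the frame of vice between 0.067 and 0.073 m and y of board_grip in the frame of vice between -0.012 and 0.012 m and angle between the x axis of board_grip and the x axis of vice, either way round below 0.06 rad and linear speed of board below 0.01 m/s); the robot touches nothing.
It fails at once if the board is pressed against the vice with more than 25 N (contact force between board and vice above 25 N).
It fails at once if a bystander is moved by more than 30 mm (distance of any of solder_spool, screw_dish, driver_black, paste_jar from where it was at the start of the episode above 0.03 m).
It also fails if it takes over 64 s, if anything falls off the work surface, if the arm or the gripper's body presses on something with over 40 N, if the wrist force passes 120 N, or if a joint passes its speed limit or range.

## Working session

There is one attempt and no reset: what is moved stays moved. The work goes in short steps, Python scripts to look and compute and a shell command to move; the robot and the scene stay as the last step left them, time stands still between calls to the robot, and variables do not carry over. Pictures are saved under pics/ and viewed, at most 10 in all, crops included, and the job is handed in when it is done.

```bash
ls; mkdir -p pics; cat > h.py <<'E'
import numpy as np, cv2
from plant import ctrl
def shot(n,save=None):
    p,d=ctrl.read_camera(n)
    if save: cv2.imwrite('pics/'+save,cv2.cvtColor(p,cv2.COLOR_RGB2BGR))
    return p,d
def pts(n,d):
    i=ctrl.camera_info(n);K=np.array(i['K']);T=np.linalg.inv(np.array(i['camera_from_world']))
    v,u=np.mgrid[:d.shape[0],:d.shape[1]]
    r=np.stack([(u-K[0,2])/K[0,0]*d,(v-K[1,2])/K[1,1]*d,d],-1)
    return r@T[:3,:3].T+T[:3,3]
E
python3 - <<'E'
from h import *
for n in('top','scene'):
    p,d=shot(n,n+'0.png'); np.savez(n+'0.npz',p=p,d=d)
    i=ctrl.camera_info(n);print(np.round(np.array(i['K']),1).tolist(),np.round(np.linalg.inv(i['camera_from_world']),3).tolist())
print(ctrl.get_state(),ctrl.tcp_to_grasp)
E
```

```text
pics
[[419.8, 0.0, 317.4], [0.0, 419.8, 201.7], [0.0, 0.0, 1.0]] [[0.02, -0.988, 0.152, 0.356], [-0.999, -0.024, -0.023, -0.027], [0.026, -0.152, -0.988, 1.177], [0.0, 0.0, 0.0, 1.0]]
[[426.5, 0.0, 313.5], [0.0, 426.5, 202.2], [0.0, 0.0, 1.0]] [[0.503, -0.404, 0.764, -0.283], [-0.864, -0.21, 0.458, -0.535], [-0.025, -0.89, -0.455, 0.561], [0.0, 0.0, 0.0, 1.0]]
{'time': 0.1, 'qpos': array([-1.36899131e+00,  2.87163718e-01,  1.57803381e+00, -1.23990688e-06,
        1.27861496e+00, -1.49972490e-01]), 'dq': array([-5.15726018e-04, -1.47544964e-03, -5.09849528e-03,  2.05685154e-03,
       -4.49195933e-04, -7.86283108e-05]), 'joint_efforts': array([ 9.04659792e-04, -4.07294941e+01, -2.93698132e+01, -1.70686926e-04,
        3.41335632e-03,  2.86850160e-06]), 'eef_pos': array([ 0.23250623, -0.63305414,  0.230026  ]), 'tcp_rot': array([ 9.84570773e-01,  1.74983315e-01, -2.93549207e-05, -1.10952738e-03]), 'contact_force': array([ 0.2406868 ,  0.22178832, -0.03963315]), 'wrist_torque': array([ 0.02462907,  0.0322438 , -0.01588371]), 'finger_force': 0.0, 'opening': 1.001832228923353} 0.0187
```

View pics/top0.png

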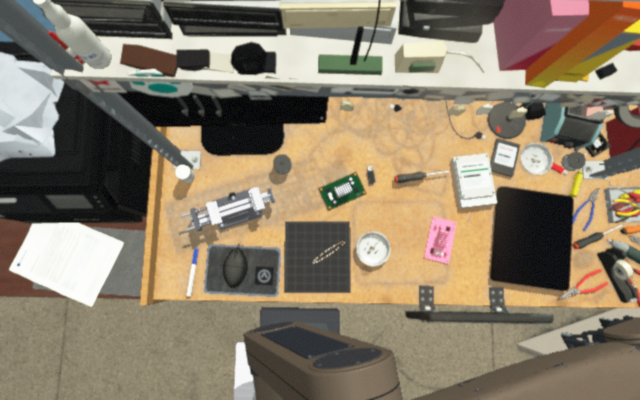

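View pics/scene0.png

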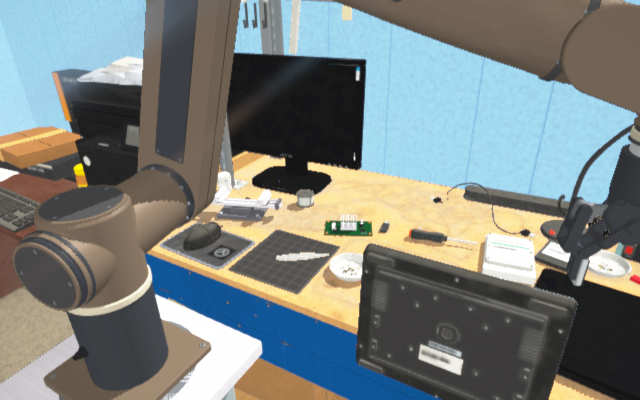

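The top view shows the board at about (343,191), the vice at (232,210), the dish at (373,249), the driver at (422,177), the spool at (282,164) and the jar at (183,172). The scene view shows the same layout, with the board at (348,226) and the vice at (245,205).

```bash
python3 - <<'E'
from h import *
z=np.load('top0.npz');p,d=z['p'],z['d'];P=pts('top',d)
hsv=cv2.cvtColor(p,cv2.COLOR_RGB2HSV)
m=np.zeros(d.shape,bool);m[165:215,310:375]=1
g=m&(P[...,2]>.008)&(P[...,2]<.2)&((P[...,0]>0))
g1=m&(hsv[...,0]>40)&(hsv[...,0]<95)&(hsv[...,1]>80)
for nm,k in(('green',g1),('high',m&(P[...,2]>.024)),('all',g1|(m&(P[...,2]>.024)))):
    q=P[k];r=cv2.minAreaRect((q[:,:2]*1000).astype(np.float32));print(nm,k.sum(),r,np.percentile(q[:,2],[5,50,95]).round(4))
V=np.zeros(d.shape,bool);V[180:245,172:282]=1
for lo,hi in((.02,.04),(.04,.052),(.052,.058),(.058,.075),(.075,.2)):
    k=V&(P[...,2]>lo)&(P[...,2]<hi);q=P[k]
    if len(q)>3: print(lo,len(q),cv2.minAreaRect((q[:,:2]*1000).astype(np.float32)))
c=cv2.resize(p[180:245,172:282],None,fx=7,fy=7,interpolation=cv2.INTER_CUBIC)
h=np.clip(P[180:245,172:282,2]/.08,0,1)
h=cv2.applyColorMap((cv2.resize(h.astype(np.float32),None,fx=7,fy=7,interpolation=0)*255).astype(np.uint8),2)
cv2.imwrite('pics/v0.png',cv2.resize(np.vstack([c[...,::-1],h]),None,fx=.65,fy=.65))
E
```

```text
green 555 ((502.0703430175781, -73.14446258544922), (99.77598571777344, 290.2330627441406), 53.35372543334961) [-0.0009  0.003   0.007 ]
high 85 ((478.8056640625, -71.22560119628906), (41.110477447509766, 258.36572265625), 60.99101257324219) [0.0256 0.0322 1.1775]
all 637 ((502.0703430175781, -73.14446258544922), (99.77598571777344, 290.2330627441406), 53.35372543334961) [-0.0007  0.0034  0.0333]
0.02 746 ((507.12445068359375, 202.4376983642578), (262.0269470214844, 133.7523651123047), 83.4216079711914)
0.04 457 ((507.531494140625, 188.94720458984375), (61.26197814941406, 250.14076232910156), 20.118459701538086)
0.052 113 ((505.8709411621094, 190.96432495117188), (59.378536224365234, 189.08387756347656), 19.79064178466797)
0.058 214 ((513.8953247070312, 169.93344116210938), (60.0098991394043, 139.37159729003906), 19.598405838012695)
```

View pics/v0.png

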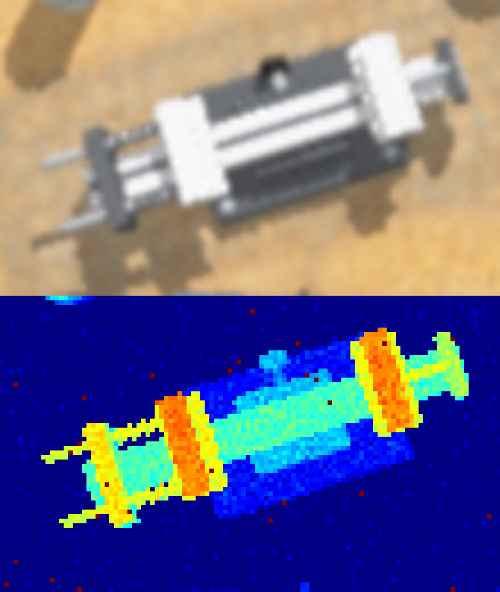

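The crop shows the plunger jaw (with rods) on the left, its lip at about x=185, and the catch jaw on the right, its lip at about x=385. The vice x axis therefore points towards world +y. Next I'll refine the estimates with outliers removed.

```bash
python3 - <<'E'
from h import *
z=np.load('top0.npz');p,d=z['p'],z['d'];P=pts('top',d)
hsv=cv2.cvtColor(p,cv2.COLOR_RGB2HSV)
m=np.zeros(d.shape,bool);m[165:215,310:375]=1
m&=(P[...,2]<.05)&(P[...,2]>-.01)
g1=m&(hsv[...,0]>40)&(hsv[...,0]<95)&(hsv[...,1]>80)
hi=m&(P[...,2]>.022)
i=ctrl.camera_info('top');K=np.array(i['K']);T=np.linalg.inv(i['camera_from_world'])
def ray(uv,zz):
    r=np.c_[(uv[:,0]-K[0,2])/K[0,0],(uv[:,1]-K[1,2])/K[1,1],np.ones(len(uv))]@T[:3,:3].T
    return T[:3,3]+r*((zz-T[2,3])/r[:,2])[:,None]
print('z green',np.median(P[g1][:,2]))
for nm,k,zz in(('green',g1,.004),('high',hi,.034)):
    k=cv2.morphologyEx(k.astype(np.uint8),cv2.MORPH_CLOSE,np.ones((5,5)));n,l,s,_=cv2.connectedComponentsWithStats(k);b=1+s[1:,4].argmax()
    v,u=np.where(l==b);q=ray(np.c_[u,v].astype(float),zz)
    print(nm,len(q),cv2.minAreaRect((q[:,:2]*1000).astype(np.float32)),q.mean(0), np.median(P[l==b][:,2]))
    w,e=np.linalg.eigh(np.cov(q[:,:2].T));print('pca',np.degrees(np.arctan2(e[1,1],e[0,1])))
V=np.zeros(d.shape,bool);V[180:245,172:282]=1
V&=(P[...,2]>.055)&(P[...,2]<.08)
n,l,s,_=cv2.connectedComponentsWithStats(V.astype(np.uint8))
C=[]
for b in range(1,n):
    if s[b,4]>40:
        q=P[l==b];r=cv2.minAreaRect((q[:,:2]*1000).astype(np.float32));print(s[b],r,np.median(q,0),q.mean(0));C.append(np.array(r[0]))
c=C[0]-C[1];print('axis',np.degrees(np.arctan2(c[1],c[0])),np.linalg.norm(c),(C[0]+C[1])/2)
for a in(109.6,):
    a=np.radians(a);ax=np.array([np.cos(a),np.sin(a)]);V=np.zeros(d.shape,bool);V[180:245,172:282]=1
    Q=P[V];s=(Q[:,:2]-(C[0]+C[1])/2000)@ax*1000;t=(Q[:,:2]-(C[0]+C[1])/2000)@np.array([-ax[1],ax[0]])*1000
    o=np.abs(t)<25
    for b in range(-90,90,3):
        k=o&(s>=b)&(s<b+3);print(b,np.round(np.percentile(Q[k,2],[10,50,90])*1000,0),end=';')
E
```

```text
z green 0.003039199209738608
green 641 ((570.8732299804688, -122.16752624511719), (66.54603576660156, 116.35247039794922), 25.346572875976562) [ 0.56865513 -0.12181591  0.004     ] 0.0031122547256781097
pca 113.14258699845212
high 136 ((571.3075561523438, -122.69297790527344), (25.84048843383789, 41.55670928955078), 24.165430068969727) [ 0.57119778 -0.12246208  0.034     ] 0.027856544187986332
pca 114.31184108550211
[251 187  12  23 132] ((534.7207641601562, 111.67717742919922), (59.81752395629883, 15.607733726501465), 19.31902503967285) [0.53438612 0.11172795 0.05915604] [0.5344247  0.1117752  0.05937153]
[206 201  12  23 138] ((492.8348693847656, 228.6009979248047), (60.266883850097656, 16.26152992248535), 18.762474060058594) [0.49368255 0.22833152 0.06008264] [0.49282953 0.22834292 0.06000187]
axis -70.29083327081518 124.19987109664673 [513.77781677 170.13908768]
-90 [-2. 34. 46.];-87 [-5. 33. 45.];-84 [-2. 33. 47.];-81 [-1. 32. 41.];-78 [-3. 34. 47.];-75 [-2. 44. 51.];-72 [47. 51. 59.];-69 [54. 59. 61.];-66 [56. 59. 62.];-63 [57. 59. 63.];-60 [58. 60. 64.];-57 [56. 59. 63.];-54 [46. 49. 51.];-51 [47. 49. 51.];-48 [44. 48. 51.];-45 [12. 34. 39.];-42 [10. 33. 37.];-39 [10. 13. 38.];-36 [10. 35. 37.];-33 [11. 33. 37.];-30 [ 8. 26. 37.];-27 [22. 27. 37.];-24 [24. 30. 36.];-21 [24. 33. 38.];-18 [21. 30. 37.];-15 [24. 30. 36.];-12 [23. 31. 37.];-9 [24. 35. 36.];-6 [21. 33. 35.];-3 [24. 32. 38.];0 [23. 28. 38.];3 [23. 32. 39.];6 [23. 27. 37.];9 [23. 29. 38.];12 [23. 32. 38.];15 [24. 34. 38.];18 [23. 32. 36.];21 [25. 27. 37.];24 [23. 31. 37.];27 [24. 29. 36.];30 [24. 34. 38.];33 [10. 34. 37.];36 [ 8. 32. 36.];39 [10. 33. 36.];42 [ 9. 21. 38.];45 [11. 39. 51.];48 [11. 48. 52.];51 [45. 49. 52.];54 [46. 57. 62.];57 [57. 60. 62.];60 [58. 61. 63.];63 [58. 60. 62.];66 [57. 60. 62.];69 [34. 57. 59.];72 [46. 48. 50.];75 [36. 44. 50.];78 [34. 38. 50.];81 [32. 41. 51.];84 [ 0. 38. 50.];87 [-3. 34. 45.];
```

```bash
python3 - <<'E'
from h import *
z=np.load('top0.npz');P=pts('top',z['d'])
q=P[285:340,400:570].reshape(-1,3)
q=q[(q[:,2]>.03)&(q[:,2]<.4)&(q[:,0]>.1)]
for lo in np.arange(.03,.4,.05):
    k=(q[:,2]>=lo)&(q[:,2]<lo+.05)
    if k.sum()>5: print(round(lo,2),k.sum(),np.percentile(q[k],[2,98],axis=0).round(3).tolist())
z=np.load('scene0.npz');P=pts('scene',z['d']);print(P[[260,280,310,330],[375,400,560,470]].round(3))
E
```

```text
0.03 96 [[0.22, -0.56, 0.031], [0.253, -0.307, 0.078]]
0.08 82 [[0.231, -0.557, 0.081], [0.253, -0.307, 0.128]]
0.13 195 [[0.232, -0.573, 0.133], [0.258, -0.307, 0.18]]
0.18 1155 [[0.237, -0.594, 0.183], [0.258, -0.313, 0.194]]
0.23 54 [[0.214, -0.588, 0.245], [0.227, -0.577, 0.275]]
0.28 11 [[0.218, -0.569, 0.291], [0.221, -0.561, 0.303]]
[[ 0.235 -0.333  0.178]
 [ 0.235 -0.375  0.154]
 [ 0.236 -0.587  0.183]
 [ 0.229 -0.487  0.109]]
```

```bash
python3 -m inch '[{"slide":[5,0,-3],"turn":0,"grip":8},{"slide":[10,0,-3],"turn":-0.1,"grip":7},{"slide":[49.4,-36.3,-3],"turn":-1.65,"grip":6},{"slide":[49.4,-36.3,-3],"turn":-1.65,"grip":6},{"slide":[49.4,-36.3,-3],"turn":-1.65,"grip":6},{"slide":[49.4,-36.3,-3],"turn":-1.65,"grip":6},{"slide":[49.4,-36.3,-3],"turn":-1.65,"grip":6},{"slide":[49.4,-36.3,-3],"turn":-1.65,"grip":6},{"slide":[49.4,-36.3,-3],"turn":-1.65,"grip":6},{"slide":[49.4,-36.3,-3],"turn":-1.65,"grip":6},{"slide":[49.4,-36.3,-3],"turn":-1.65,"grip":6},{"slide":[49.4,-36.3,-3],"turn":-1.65,"grip":6},{"slide":[49.4,-36.3,-3],"turn":-1.65,"grip":6},{"slide":[49.4,-36.3,5],"turn":-1.65,"grip":6},{"slide":[49.4,-36.3,13],"turn":-1.65,"grip":6},{"slide":[49.4,-36.3,13],"turn":-1.65,"grip":6},{"slide":[49.4,-36.3,13],"turn":-1.65,"grip":6},{"slide":[49.4,-36.3,13],"turn":-1.65,"grip":6},{"slide":[49.4,-36.3,13],"turn":-1.65,"grip":6}]' 25
cat >> h.py <<'E'
from scipy.spatial.transform import Rotation as R
def tool():
    s=ctrl.get_state();M=R.from_quat(s['tcp_rot']).as_matrix();return s,M
def to(x,y,z,yaw): # yaw deg wanted of tool x axis
    s,M=tool();d=M.T@(np.array([x,y,z])-s['eef_pos'])
    a=np.degrees(np.arctan2(M[1,0],M[0,0]));t=-((yaw-a+90)%180-90)
    print('pos',s['eef_pos'].round(4),'yaw',a.round(2),'slide cm',(d*100).round(2),'turn',np.radians(t).round(3),'F',s['contact_force'].round(2),'Tq',s['wrist_torque'].round(2),'t',s['time'])
E
python3 - <<'E'
from h import *
shot('top','t1.png');shot('scene','s1.png')
to(.571,-.1225,.007,114.7)
a=cv2.imread('pics/t1.png')[140:240,270:420];b=cv2.imread('pics/s1.png')[150:260,270:435]
cv2.imwrite('pics/c1.png',np.hstack([cv2.resize(a,(400,267)),cv2.resize(b,(400,267))]))
E
```

```text
time: 2.0
eef_pos: [0.5729, -0.1235, 0.1039]
tcp_rot: [0.54, 0.842, 0.0, 0.002]
contact_force: [0.1, -0.8, 0.5]
opening: 0.704
finger_force: 0.0
pos [ 0.5736 -0.1237  0.1051] yaw 114.68 slide cm [ 0.27 -0.23  9.8 ] turn -0.0 F [ 0.03 -0.16  0.22] Tq [0.   0.03 0.05] t 2.1
```

View pics/c1.png

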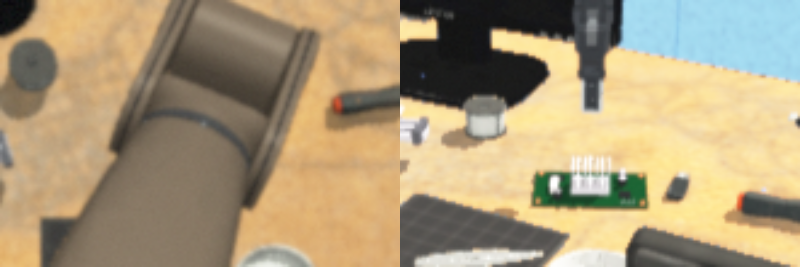

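The fingers stand above the board in the scene view, at about (592,95) over the heat sink at (590,180), so I'll descend.

```bash
python3 -m inch '[{"slide":[0.25,-0.2,3],"turn":0,"grip":6},{"slide":[0.25,-0.2,6],"turn":0,"grip":6},{"slide":[0.25,-0.2,7.5],"turn":0,"grip":6},{"slide":[0.25,-0.2,8.5],"turn":0,"grip":6},{"slide":[0.25,-0.2,8.5],"turn":0,"grip":6},{"slide":[0.25,-0.2,8.5],"turn":0,"grip":6}]' 25
python3 - <<'E'
from h import *
to(.571,-.1225,.007,114.7)
E
```

```text
time: 2.7
eef_pos: [0.5695, -0.1217, 0.0177]
tcp_rot: [0.54, 0.842, 0.0, 0.001]
contact_force: [0.2, 0.6, -0.8]
opening: 0.703
finger_force: 0.0
pos [ 0.5695 -0.1217  0.0177] yaw 114.69 slide cm [-0.14  0.1   1.07] turn -0.0 F [ 0.21  0.62 -0.75] Tq [ 0.03 -0.03 -0.02] t 2.7
```

```bash
python3 -m inch '[{"slide":[-0.1,0.1,0.5],"turn":0,"grip":6},{"slide":[-0.1,0.1,1],"turn":0,"grip":5},{"slide":[-0.1,0.1,1],"turn":0,"grip":4},{"slide":[-0.1,0.1,1],"turn":0,"grip":3},{"slide":[-0.1,0.1,1],"turn":0,"grip":2.2},{"slide":[-0.1,0.1,1],"turn":0,"grip":2.2},{"slide":[-0.1,0.1,1],"turn":0,"grip":2.2},{"slide":[-0.1,0.1,1],"turn":0,"grip":2.2}]' 25
python3 - <<'E'
from h import *
to(.571,-.1225,.007,114.7);s=ctrl.get_state();print(s['opening'],s['finger_force'])
E
```

```text
time: 3.5
eef_pos: [0.57, -0.1217, 0.0066]
tcp_rot: [0.54, 0.842, 0.0, 0.0]
contact_force: [0.3, 0.8, 0.1]
opening: 0.302
finger_force: 25.3
pos [ 0.57   -0.1217  0.0066] yaw 114.7 slide cm [-0.11  0.06 -0.04] turn -0.0 F [0.32 0.82 0.15] Tq [ 0.06 -0.15 -0.01] t 3.5
0.30155724743258444 25.3145170211792
```

```bash
python3 -m inch '[{"slide":[0,0,-3],"turn":0,"grip":2.2},{"slide":[0,0,-6],"turn":0,"grip":2.2},{"slide":[0,0,-9],"turn":0,"grip":2.2},{"slide":[3,0.75,-9.5],"turn":0.02,"grip":2.2},{"slide":[7,1.75,-9.5],"turn":0.05,"grip":2.2},{"slide":[11,2.75,-9.5],"turn":0.09,"grip":2.2},{"slide":[15,3.75,-9.5],"turn":0.09,"grip":2.2},{"slide":[19,4.75,-9.5],"turn":0.09,"grip":2.2},{"slide":[23,5.75,-9.5],"turn":0.09,"grip":2.2},{"slide":[26,6.5,-9.5],"turn":0.09,"grip":2.2},{"slide":[27.9,7,-9.5],"turn":0.09,"grip":2.2},{"slide":[27.9,7,-9.5],"turn":0.09,"grip":2.2},{"slide":[27.9,7,-9.5],"turn":0.09,"grip":2.2},{"slide":[27.9,7,-9.5],"turn":0.09,"grip":2.2}]' 25
python3 - <<'E'
from h import *
p,d=shot('top','t2.png');p2,d2=shot('scene','s2.png');np.savez('2.npz',p=p,d=d,p2=p2,d2=d2)
to(.5171,.1607,.1,109.5)
a=cv2.imread('pics/t2.png')[150:250,165:315];b=cv2.imread('pics/s2.png')[140:240,185:335]
cv2.imwrite('pics/c2.png',np.vstack([cv2.resize(a,(450,300),interpolation=2),cv2.resize(b,(450,300),interpolation=2)]))
E
```

```text
time: 4.9
eef_pos: [0.5167, 0.1601, 0.101]
tcp_rot: [0.577, 0.817, -0.0, -0.0]
contact_force: [0.2, 0.0, -2.2]
opening: 0.301
finger_force: 25.3
pos [0.517  0.16   0.1012] yaw 109.45 slide cm [0.07 0.04 0.12] turn -0.001 F [-0.09  0.53 -2.39] Tq [-0.03 -0.01 -0.  ] t 5.0
```

View pics/c2.png

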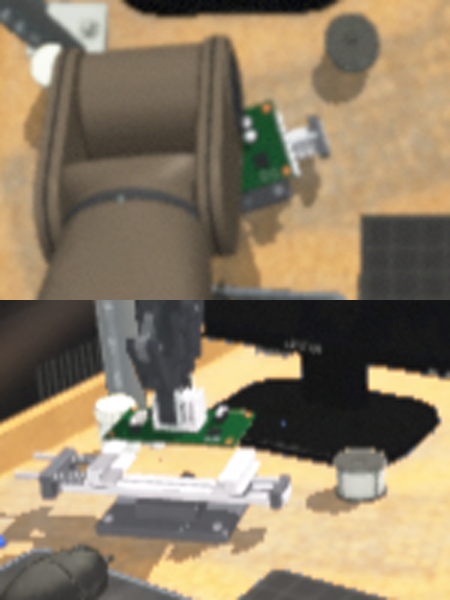

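The board is held level above the vice. Its catch-side edge is visible at about (280,140) in the top crop. I'll measure where that edge lies relative to the jaws.

```bash
python3 - <<'E'
from h import *
z=np.load('2.npz');p,d=z['p'],z['d'];P=pts('top',d)
hsv=cv2.cvtColor(p,cv2.COLOR_RGB2HSV)
a=np.radians(109.5);ax=np.array([np.cos(a),np.sin(a)]);ay=np.array([-ax[1],ax[0]]);c=np.array([.5138,.1701])
m=np.zeros(d.shape,bool);m[175:225,240:270]=1
g=m&(P[...,2]>.085)&(P[...,2]<.115)
q=P[g];s=(q[:,:2]-c)@ax*1e3;t=(q[:,:2]-c)@ay*1e3
print(len(q),np.percentile(q[:,2],[5,50,95]),np.percentile(s,[0,1,3,10]),np.percentile(t,[0,2,50,98,100]))
A=[]
for b in range(-35,35,5):
    k=(t>=b)&(t<b+5)
    if k.sum()>3:print(b,s[k].min().round(1),k.sum());A.append((b+2.5,s[k].min()))
A=np.array(A);print(np.polyfit(A[:,0],A[:,1],1))
P=pts('scene',z['d2']);hs=cv2.cvtColor(z['p2'],cv2.COLOR_RGB2HSV)
g=(hs[...,0]>45)&(hs[...,0]<90)&(hs[...,1]>100)&(P[...,2]>.08)&(P[...,2]<.12)
q=P[g];s=(q[:,:2]-c)@ax*1e3;t=(q[:,:2]-c)@ay*1e3
k=(abs(s)<90)&(abs(t)<60);s,t,zz=s[k],t[k],q[k,2];print(k.sum(),np.percentile(s,[0,2,98,100]),np.percentile(t,[0,2,98,100]),np.linalg.lstsq(np.c_[s,t,np.ones(len(s))],zz*1e3,rcond=None)[0])
E
```

```text
376 [0.09375501 0.09745667 0.10206014] [-73.34736522 -72.78405538 -72.25216185 -69.56407897] [-33.02646981 -30.82162457   8.62803986  36.31511487  37.01571655]
-35 -72.3 9
-30 -72.9 19
-25 -72.3 20
-20 -70.8 19
-15 -72.7 23
-10 -72.8 24
-5 -72.1 27
0 -72.5 29
5 -72.8 27
10 -72.4 28
15 -73.2 30
20 -72.3 33
25 -73.3 36
30 -71.7 34
[-5.63463554e-03 -7.24322617e+01]
192 [-74.40732837 -73.22683     41.47651582  42.23690396] [-32.9265592  -26.5463024   35.10547228  35.60837988] [-4.26322910e-03  1.17825109e-02  9.71465708e+01]
```

```bash
python3 -m inch '[{"slide":[0.1,0.15,1],"turn":0,"grip":2.2},{"slide":[0.15,0.15,2],"turn":0,"grip":2.2},{"slide":[0.15,0.15,2.7],"turn":0,"grip":2.2},{"slide":[0.15,0.15,3],"turn":0,"grip":2.2},{"slide":[0.15,0.15,3],"turn":0,"grip":2.2},{"slide":[0.15,0.15,3.1],"turn":0,"grip":2.2},{"slide":[0.15,0.15,3.1],"turn":0,"grip":2.2}]' 25
python3 - <<'E'
from h import *
to(.5171,.1607,.067,109.5)
E
```

```text
time: 5.7
eef_pos: [0.518, 0.163, 0.0706]
tcp_rot: [0.577, 0.817, 0.0, 0.0]
contact_force: [-0.1, 0.9, -1.4]
opening: 0.302
finger_force: 25.3
pos [0.518  0.163  0.0706] yaw 109.54 slide cm [-0.19 -0.16  0.36] turn 0.001 F [-0.11  0.94 -1.36] Tq [-0.01  0.    0.  ] t 5.7
```

```bash
for i in 1; do python3 -m inch '[{"slide":[0,0,0.2],"turn":0,"grip":2.2},{"slide":[0,0,0.3],"turn":0,"grip":2.2},{"slide":[0,0,0.4],"turn":0,"grip":2.2},{"slide":[0,0,0.4],"turn":0,"grip":2.2}]'; python3 -m inch '[{"slide":[0,0,0.1],"turn":0,"grip":2.2},{"slide":[0,0,0.1],"turn":0,"grip":2.2}]'; done; python3 - <<'E'
from h import *
to(.5171,.1607,.067,109.5)
E
```

```text
time: 6.1
eef_pos: [0.5178, 0.163, 0.0669]
tcp_rot: [0.577, 0.817, -0.0, 0.0]
contact_force: [-2.9, 0.3, 1.9]
opening: 0.302
finger_force: 25.8
time: 6.3
eef_pos: [0.5179, 0.1631, 0.0663]
tcp_rot: [0.577, 0.817, -0.0, 0.0]
contact_force: [-3.5, 0.9, 4.3]
opening: 0.299
finger_force: 26.3
pos [0.5179 0.1631 0.0663] yaw 109.54 slide cm [-0.19 -0.15 -0.07] turn 0.001 F [-3.5   0.92  4.32] Tq [-0.25  0.43 -0.06] t 6.3
```

```bash
python3 -m inch '[{"slide":[0,0,0.1],"turn":0,"grip":2.2},{"slide":[0,0,0.1],"turn":0,"grip":2.2}]'; python3 -m inch '[{"slide":[0,0,0.1],"turn":0,"grip":2.2},{"slide":[0,0,0.1],"turn":0,"grip":2.2}]';  python3 - <<'E'
from h import *
to(.5171,.1607,.067,109.5)
p,d=shot('scene','s3.png');np.savez('3.npz',p=p,d=d)
P=pts('scene',d);hs=cv2.cvtColor(p,cv2.COLOR_RGB2HSV)
a=np.radians(109.5);ax=np.array([np.cos(a),np.sin(a)]);ay=np.array([-ax[1],ax[0]]);c=np.array([.5138,.1701])
g=(hs[...,0]>45)&(hs[...,0]<90)&(hs[...,1]>100)&(P[...,2]>.045)&(P[...,2]<.09)
q=P[g];s=(q[:,:2]-c)@ax*1e3;t=(q[:,:2]-c)@ay*1e3
k=(abs(s)<90)&(abs(t)<60);s,t,zz=s[k],t[k],q[k,2];print(k.sum(),np.percentile(s,[0,2,98,100]),np.percentile(t,[0,2,98,100]),np.linalg.lstsq(np.c_[s,t,np.ones(len(s))],zz*1e3,rcond=None)[0])
cv2.imwrite('pics/c3.png',cv2.resize(cv2.imread('pics/s3.png')[150:240,190:310],(720,540),interpolation=2))
E
```

```text
time: 6.5
eef_pos: [0.518, 0.1632, 0.0654]
tcp_rot: [0.577, 0.817, 0.0, 0.0]
contact_force: [-3.3, 0.2, 6.6]
opening: 0.299
finger_force: 26.4
time: 6.7
eef_pos: [0.5179, 0.1632, 0.0645]
tcp_rot: [0.577, 0.817, 0.0, -0.0]
contact_force: [-2.6, 0.6, 6.7]
opening: 0.298
finger_force: 26.6
pos [0.5179 0.1632 0.0645] yaw 109.54 slide cm [-0.21 -0.16 -0.25] turn 0.001 F [-2.57  0.62  6.73] Tq [-0.16  0.44 -0.1 ] t 6.7
189 [-71.49402517 -69.21763674  42.39103262  44.25601384] [-37.56062273 -28.71189922  32.96398211  35.88994455] [-5.45660345e-02  1.09571850e-02  6.03468882e+01]
```

View pics/c3.png

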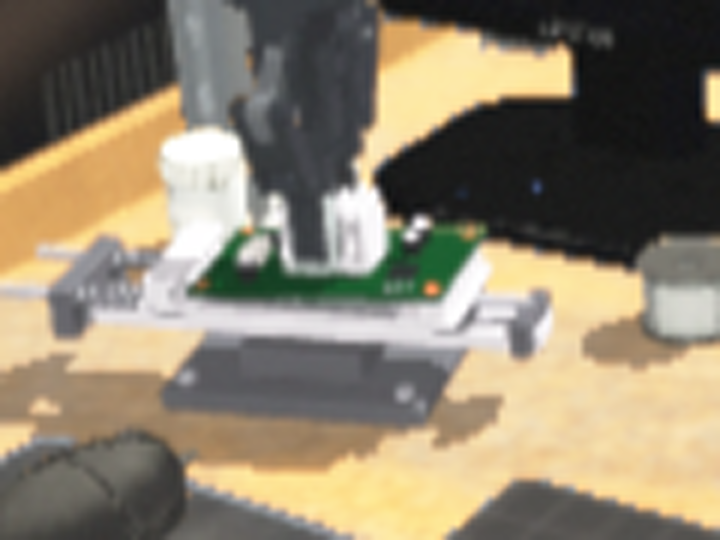

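The board is tilting as planned. It rests on the catch lip at about (460,290), and the plunger edge at (200,285) is lower and inside the lip. I'll go a little further and then push in.

```bash
cat > tilt.py <<'E'
from h import *
to(.5138,.1701,.067,109.5)
p,d=shot('scene')
P=pts('scene',d);hs=cv2.cvtColor(p,cv2.COLOR_RGB2HSV)
a=np.radians(109.5);ax=np.array([np.cos(a),np.sin(a)]);ay=np.array([-ax[1],ax[0]]);c=np.array([.5138,.1701])
F=ctrl.get_state()['contact_force'];print('tcp s,t',(tool()[0]['eef_pos'][:2]-c)@ax*1e3,(tool()[0]['eef_pos'][:2]-c)@ay*1e3,'F along',F[:2]@ax,'side',F[:2]@ay,'z',F[2])
g=(hs[...,0]>45)&(hs[...,0]<90)&(hs[...,1]>100)&(P[...,2]>.045)&(P[...,2]<.09)
q=P[g];s=(q[:,:2]-c)@ax*1e3;t=(q[:,:2]-c)@ay*1e3
k=(abs(s)<90)&(abs(t)<60);s,t,zz=s[k],t[k],q[k,2];print(k.sum(),np.percentile(s,[0,2,98,100]),np.percentile(t,[0,2,98,100]),np.linalg.lstsq(np.c_[s,t,np.ones(len(s))],zz*1e3,rcond=None)[0])
E
python3 -m inch '[{"slide":[0,0,0.1],"turn":0,"grip":2.2},{"slide":[0,0,0.15],"turn":0,"grip":2.2},{"slide":[0,0,0.15],"turn":0,"grip":2.2}]'; python3 tilt.py
```

```text
time: 7.05
eef_pos: [0.5179, 0.1634, 0.063]
tcp_rot: [0.577, 0.817, 0.0, -0.0]
contact_force: [-3.3, 1.3, 6.5]
opening: 0.297
finger_force: 26.7
pos [0.5179 0.1634 0.063 ] yaw 109.52 slide cm [ 0.77 -0.16 -0.39] turn 0.0 F [-3.32  1.3   6.48] Tq [-0.05  0.58 -0.  ] t 7.05
tcp s,t -7.673834605975232 -1.6524687855353 F along 2.1819955607463117 side 1.4943673259249275 z 6.305093071505358
187 [-70.66693969 -69.50249233  42.74706125  43.58922935] [-31.06207827 -26.60234573  34.7062681   36.39878031] [-7.97373398e-02  6.06308094e-03  5.87328601e+01]
```

```bash
python3 -m inch '[{"slide":[0.2,0,0],"turn":0,"grip":2.2},{"slide":[0.4,0,0],"turn":0,"grip":2.2},{"slide":[0.6,0,0],"turn":0,"grip":2.2},{"slide":[0.8,0,0],"turn":0,"grip":2.2},{"slide":[1,0,0],"turn":0,"grip":2.2},{"slide":[1,0,0],"turn":0,"grip":2.2}]'; python3 tilt.py
```

```text
time: 7.7
eef_pos: [0.5151, 0.1726, 0.0622]
tcp_rot: [0.577, 0.817, 0.001, 0.001]
contact_force: [1.3, -2.2, 3.4]
opening: 0.295
finger_force: 26.3
pos [0.5151 0.1726 0.0622] yaw 109.56 slide cm [-0.19 -0.2  -0.48] turn 0.001 F [ 1.26 -2.21  3.37] Tq [-0.56 -0.33  0.06] t 7.7
tcp s,t 1.907632853263761 -2.0580462385402454 F along -1.1915355285460758 side -1.8297198140708766 z 3.7460482522651826
193 [-62.98634954 -59.32695906  52.17901893  53.80030536] [-35.68645682 -31.83582945  33.16072353  35.38035315] [-8.27588207e-02 -1.53685495e-03  5.88863832e+01]
```

```bash
python3 -m inch '[{"slide":[0.2,0,0],"turn":0,"grip":2.2},{"slide":[0.4,0,0],"turn":0,"grip":2.2},{"slide":[0.5,0,0],"turn":0,"grip":2.2},{"slide":[0.5,0,0],"turn":0,"grip":2.2}]'; python3 tilt.py
```

```text
time: 8.15
eef_pos: [0.5134, 0.1767, 0.062]
tcp_rot: [0.577, 0.817, 0.0, 0.001]
contact_force: [4.0, -5.2, 3.5]
opening: 0.299
finger_force: 26.2
pos [0.5134 0.1767 0.062 ] yaw 109.54 slide cm [-0.63 -0.18 -0.5 ] turn 0.001 F [ 4.05 -5.24  3.54] Tq [-0.94 -0.58  0.03] t 8.15
tcp s,t 6.276146033025113 -1.8419056390182627 F along -5.303424557111062 side -1.3538452325045005 z 2.8434052799987524
188 [-56.50164773 -54.78007858  54.36443721  57.43212345] [-39.94618724 -32.09882861  34.76760844  35.68656516] [-8.27612362e-02  1.21305993e-02  5.89598991e+01]
```

```bash
python3 -m inch '[{"slide":[0.2,0,0],"turn":0,"grip":2.2},{"slide":[0.4,0,0],"turn":0,"grip":2.2},{"slide":[0.5,0,0],"turn":0,"grip":2.2},{"slide":[0.5,0,0],"turn":0,"grip":2.2}]'; python3 tilt.py
```

```text
time: 8.6
eef_pos: [0.5121, 0.1803, 0.062]
tcp_rot: [0.577, 0.817, -0.0, 0.002]
contact_force: [5.1, -8.7, 2.3]
opening: 0.304
finger_force: 26.1
pos [0.5121 0.1803 0.062 ] yaw 109.58 slide cm [-1.02 -0.19 -0.5 ] turn 0.001 F [ 5.08 -8.74  2.26] Tq [-1.35 -0.76 -0.03] t 8.6
tcp s,t 10.11835148885446 -1.8725076040019133 F along -9.616166303952058 side -1.662146156014188 z 1.7363334794646186
186 [-52.82623748 -51.21390128  60.20631942  61.72350655] [-37.23213242 -29.3222189   34.10310876  35.58123684] [-8.29180523e-02  1.28297479e-03  5.91229134e+01]
```

```bash
python3 -m inch '[{"slide":[0.2,0,0],"turn":0,"grip":2.2},{"slide":[0.3,0,0],"turn":0,"grip":2.2},{"slide":[0.3,0,0],"turn":0,"grip":2.2}]'; python3 tilt.py
```

```text
time: 8.95
eef_pos: [0.5115, 0.1824, 0.0621]
tcp_rot: [0.576, 0.817, -0.001, 0.003]
contact_force: [5.4, -11.4, 2.4]
opening: 0.301
finger_force: 26.2
pos [0.5115 0.1824 0.0621] yaw 109.61 slide cm [-1.24 -0.19 -0.49] turn 0.002 F [  5.4  -11.45   2.38] Tq [-1.9  -0.77  0.07] t 8.95
tcp s,t 12.319264258786948 -1.8977317243817413 F along -11.954496017703406 side -0.02203193862463571 z 2.550290495039203
178 [-51.93453342 -50.71540342  62.33020386  65.54709011] [-31.91588057 -29.954405    34.49514673  36.69768812] [-8.33202502e-02  1.55413487e-03  5.95547355e+01]
```

```bash
python3 -m inch '[{"slide":[0,0,0.1],"turn":0,"grip":2.2},{"slide":[0,0,0.2],"turn":0,"grip":2.2},{"slide":[0,0,0.2],"turn":0,"grip":2.2}]'; python3 tilt.py
```

```text
time: 9.3
eef_pos: [0.5116, 0.1823, 0.0607]
tcp_rot: [0.576, 0.817, -0.001, 0.002]
contact_force: [3.6, -11.9, 5.4]
opening: 0.302
finger_force: 26.6
pos [0.5116 0.1823 0.0607] yaw 109.59 slide cm [-1.23 -0.21 -0.62] turn 0.002 F [  3.64 -11.87   5.43] Tq [-1.67 -0.54  0.04] t 9.3
tcp s,t 12.263798200188223 -2.0538540619987273 F along -12.806783196335422 side -0.48172597041427073 z 5.225787440624692
187 [-51.04435817 -49.78613507  61.95159656  65.48321677] [-33.61744827 -28.59977892  32.90365184  34.65064585] [-8.01146024e-02  5.21258572e-03  5.80808625e+01]
```

```bash
python3 -m inch '[{"slide":[0,0,0.1],"turn":0,"grip":2.2},{"slide":[0,0,0.15],"turn":0,"grip":2.2},{"slide":[0,0,0.15],"turn":0,"grip":2.2}]'; python3 tilt.py
```

```text
time: 9.65
eef_pos: [0.5117, 0.1824, 0.06]
tcp_rot: [0.576, 0.817, -0.001, 0.002]
contact_force: [1.7, -13.5, 10.0]
opening: 0.3
finger_force: 27.2
pos [0.5117 0.1824 0.06  ] yaw 109.59 slide cm [-1.23 -0.22 -0.69] turn 0.002 F [  1.73 -13.52  10.04] Tq [-1.64 -0.22  0.05] t 9.65
tcp s,t 12.275140357345293 -2.169505034057328 F along -13.251452712364133 side 2.496367445983361 z 10.13793946189556
185 [-52.37130919 -49.72106342  63.09980755  67.36190469] [-34.32804695 -30.28986142  32.0593937   33.5017633 ] [-7.81056758e-02  1.11434895e-02  5.72896970e+01]
```

```bash
python3 -m inch '[{"slide":[0,0,0],"turn":0,"grip":2.2},{"slide":[0,0,0.05],"turn":0,"grip":2.2},{"slide":[-0.03,0,0.1],"turn":0,"grip":2.2},{"slide":[-0.03,0,0.1],"turn":0,"grip":2.2}]' 21; python3 tilt.py
```

```text
time: 10.1
eef_pos: [0.5118, 0.1821, 0.0591]
tcp_rot: [0.577, 0.817, -0.001, 0.002]
contact_force: [3.0, -12.5, 10.4]
opening: 0.3
finger_force: 27.2
pos [0.5118 0.1821 0.0591] yaw 109.59 slide cm [-1.2  -0.22 -0.79] turn 0.002 F [  3.01 -12.48  10.35] Tq [-1.62 -0.17  0.06] t 10.1
tcp s,t 11.962494271010454 -2.1709679128452852 F along -12.297576332761626 side 1.8741881593039147 z 10.184428866701618
175 [-49.45571491 -48.7713434   62.74169273  65.6074363 ] [-30.88315623 -28.02041941  33.19275337  34.82753513] [-5.71484229e-02  8.39416922e-03  5.61639406e+01]
```

```bash
python3 -m inch '[{"slide":[0,0,0.05],"turn":0,"grip":2.2},{"slide":[-0.03,0,0.1],"turn":0,"grip":2.2},{"slide":[-0.03,0,0.1],"turn":0,"grip":2.2}]' 21; python3 tilt.py;python3 -m inch '[{"slide":[0,0,0.05],"turn":0,"grip":2.2},{"slide":[-0.03,0,0.1],"turn":0,"grip":2.2},{"slide":[-0.03,0,0.1],"turn":0,"grip":2.2}]' 21; python3 tilt.py
```

```text
time: 10.45
eef_pos: [0.5119, 0.1819, 0.058]
tcp_rot: [0.577, 0.817, -0.001, 0.002]
contact_force: [2.3, -13.2, 8.9]
opening: 0.3
finger_force: 27.2
pos [0.5119 0.1819 0.058 ] yaw 109.59 slide cm [-1.17 -0.22 -0.89] turn 0.002 F [  2.29 -13.22   8.92] Tq [-1.6  -0.15  0.06] t 10.45
tcp s,t 11.711819749868138 -2.17598164055432 F along -11.987715735118856 side 1.328834267525248 z 9.712465388408223
175 [-48.36054025 -46.42644667  63.32392957  65.28286688] [-32.06360165 -27.88785777  31.94778051  35.15235479] [-4.52743000e-02  1.92005383e-02  5.49928590e+01]
time: 10.8
eef_pos: [0.512, 0.1816, 0.057]
tcp_rot: [0.577, 0.817, -0.001, 0.002]
contact_force: [2.1, -12.4, 10.1]
opening: 0.301
finger_force: 27.3
pos [0.512  0.1816 0.057 ] yaw 109.58 slide cm [-1.15 -0.22 -1.  ] turn 0.001 F [  2.07 -12.36  10.1 ] Tq [-1.61 -0.17  0.06] t 10.8
tcp s,t 11.446101217838446 -2.1953652389579967 F along -12.119676688465997 side 1.880129151193563 z 9.907735138386286
176 [-48.51701357 -45.55757365  62.61596017  65.54716959] [-31.87354335 -28.05739432  31.33005007  36.00313886] [-2.71217449e-02  7.79152154e-03  5.41297259e+01]
```

```bash
python3 -m inch '[{"slide":[0,0,0.05],"turn":0,"grip":2.2},{"slide":[-0.03,0,0.1],"turn":0,"grip":2.2},{"slide":[-0.03,0,0.1],"turn":0,"grip":2.2}]' 21; python3 tilt.py
```

```text
time: 11.15
eef_pos: [0.5122, 0.1814, 0.0561]
tcp_rot: [0.577, 0.817, -0.001, 0.002]
contact_force: [3.0, -12.5, 10.1]
opening: 0.297
finger_force: 27.5
pos [0.5122 0.1814 0.0561] yaw 109.58 slide cm [-1.12 -0.22 -1.09] turn 0.001 F [  3.02 -12.55  10.14] Tq [-1.54 -0.12  0.07] t 11.15
tcp s,t 11.168657826288552 -2.2289456523191116 F along -11.987514840965044 side 1.694555744200986 z 10.580550835251895
168 [-46.35041082 -44.5433343   61.97401718  64.70486155] [-28.84799    -26.23183381  31.71787555  34.68467068] [-9.12793149e-03  1.23343864e-02  5.29520630e+01]
```

```bash
python3 -m inch '[{"slide":[0,0,0.03],"turn":0,"grip":2.2},{"slide":[-0.02,0,0.04],"turn":0,"grip":2.2},{"slide":[-0.02,0,0.04],"turn":0,"grip":2.2}]' 21; python3 tilt.py
```

```text
time: 11.5
eef_pos: [0.5122, 0.1812, 0.0558]
tcp_rot: [0.577, 0.817, -0.001, 0.002]
contact_force: [1.8, -12.2, 10.3]
opening: 0.298
finger_force: 27.6
pos [0.5122 0.1812 0.0558] yaw 109.58 slide cm [-1.1  -0.23 -1.11] turn 0.001 F [  1.84 -12.19  10.34] Tq [-1.65 -0.16  0.07] t 11.5
tcp s,t 11.02109014539716 -2.226627241507405 F along -13.04584997895235 side 2.72591445567674 z 10.522078249997309
169 [-46.31998482 -44.28376584  61.31367754  63.34296466] [-30.62039953 -28.14741533  30.91815922  35.57671916] [-1.62501747e-03  4.73917266e-03  5.29092557e+01]
```

```bash
python3 -m inch '[{"slide":[-0.1,0,-0.02],"turn":0,"grip":2.2},{"slide":[-0.25,0,-0.04],"turn":0,"grip":2.2},{"slide":[-0.4,0,-0.04],"turn":0,"grip":2.2},{"slide":[-0.5,0,-0.04],"turn":0,"grip":2.2},{"slide":[-0.5,0,-0.04],"turn":0,"grip":2.2}]' 21; python3 tilt.py
```

```text
time: 12.05
eef_pos: [0.5135, 0.1776, 0.0558]
tcp_rot: [0.577, 0.817, 0.0, 0.001]
contact_force: [1.5, -6.8, 9.2]
opening: 0.299
finger_force: 27.3
pos [0.5135 0.1776 0.0558] yaw 109.53 slide cm [-0.72 -0.22 -1.12] turn 0.001 F [ 1.53 -6.75  9.2 ] Tq [-0.91 -0.08  0.05] t 12.05
tcp s,t 7.232056329786952 -2.2230326464068697 F along -7.683333800902552 side 0.8945523447244588 z 8.332740179348786
159 [-48.12268423 -45.11748525  58.19650293  60.6582528 ] [-29.84183297 -26.59447147  31.50856856  33.71453726] [-4.06090974e-03  1.03018780e-02  5.27783465e+01]
```

Level, and the spring force is dropping as expected. I'll keep easing off.

```bash
python3 -m inch '[{"slide":[-0.1,0,-0.02],"turn":0,"grip":2.2},{"slide":[-0.2,0,-0.04],"turn":0,"grip":2.2},{"slide":[-0.3,0,-0.06],"turn":0,"grip":2.2},{"slide":[-0.4,0,-0.06],"turn":0,"grip":2.2},{"slide":[-0.4,0,-0.06],"turn":0,"grip":2.2}]' 21; python3 tilt.py
```

```text
time: 12.6
eef_pos: [0.5142, 0.1753, 0.0558]
tcp_rot: [0.577, 0.817, 0.001, 0.0]
contact_force: [2.0, -1.7, 6.2]
opening: 0.3
finger_force: 27.0
pos [0.5142 0.1753 0.0558] yaw 109.5 slide cm [-0.48 -0.21 -1.12] turn -0.0 F [ 2.04 -1.75  6.21] Tq [-0.18 -0.16  0.15] t 12.6
tcp s,t 4.835188939392194 -2.1219986470300767 F along -2.0493120071734667 side -0.6539523888003075 z 5.7232029285403705
162 [-47.77773454 -46.51545466  55.98650601  59.20288498] [-31.37375186 -27.93181035  31.6577483   34.85891789] [-1.17264122e-03  4.52879667e-03  5.26721228e+01]
```

```bash
python3 -m inch '[{"slide":[-0.1,0,-0.03],"turn":0,"grip":2.2},{"slide":[-0.15,0,-0.06],"turn":0,"grip":2.2},{"slide":[-0.15,0,-0.08],"turn":0,"grip":2.2},{"slide":[-0.15,0,-0.08],"turn":0,"grip":2.2}]' 21; python3 tilt.py; python3 - <<'E'
from h import *
shot('scene','s4.png');cv2.imwrite('pics/c4.png',cv2.resize(cv2.imread('pics/s4.png')[150:240,190:310],(720,540),interpolation=2))
E
```

```text
time: 13.05
eef_pos: [0.5146, 0.1741, 0.0558]
tcp_rot: [0.577, 0.817, 0.001, 0.0]
contact_force: [4.2, 2.7, 1.5]
opening: 0.3
finger_force: 26.4
pos [0.5146 0.1741 0.0558] yaw 109.51 slide cm [-0.35 -0.2  -1.12] turn 0.0 F [4.23 2.69 1.54] Tq [ 0.57 -0.71  0.1 ] t 13.05
tcp s,t 3.500630080234928 -2.073489146896491 F along 1.0558200926039598 side -5.697681936807467 z 1.7543018906012426
161 [-50.15688438 -47.93011298  56.21838859  57.71369588] [-32.28798444 -29.15466584  32.56298905  35.28860853] [-4.04818869e-03  9.29461530e-03  5.28084367e+01]
```

View pics/c4.png

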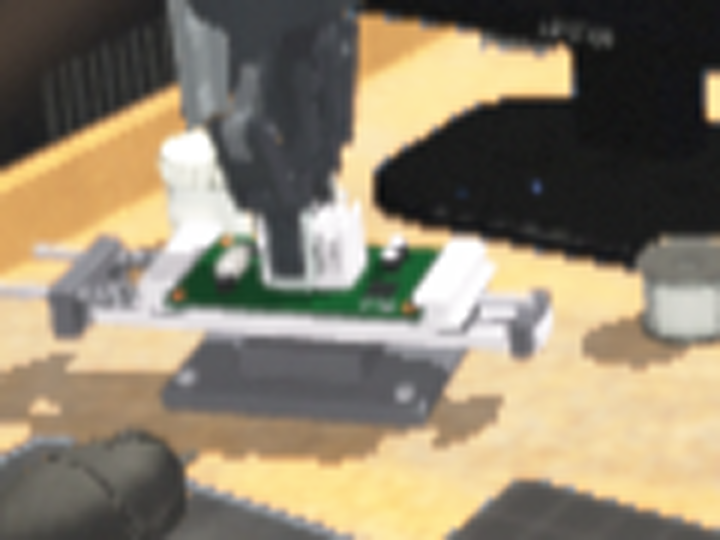

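The board sits under both lips and the force is balanced. I'll release it and back away upwards.

```bash
python3 -m inch '[{"slide":[0,0.08,-0.03],"turn":0,"grip":2.2},{"slide":[0,0.08,-0.03],"turn":0,"grip":2.8},{"slide":[0,0.08,-0.03],"turn":0,"grip":3.2},{"slide":[0,0.08,-0.03],"turn":0,"grip":4},{"slide":[0,0.08,-0.03],"turn":0,"grip":4.8},{"slide":[0,0.08,-0.03],"turn":0,"grip":4.8},{"slide":[0,0.08,-1],"turn":0,"grip":4.8},{"slide":[0,0.08,-3],"turn":0,"grip":4.8},{"slide":[0,0.08,-7],"turn":0,"grip":4.8},{"slide":[-3,0.08,-11],"turn":0,"grip":4.8},{"slide":[-8,0.08,-13],"turn":0,"grip":4.8},{"slide":[-13,0.08,-13],"turn":0,"grip":4.8},{"slide":[-18,0.08,-13],"turn":0,"grip":4.8},{"slide":[-23,0.08,-13],"turn":0,"grip":4.8},{"slide":[-23,0.08,-13],"turn":0,"grip":4.8},{"slide":[-23,0.08,-13],"turn":0,"grip":4.8},{"slide":[-23,0.08,-13],"turn":0,"grip":4.8}]' 21; python3 tilt.py; python3 - <<'E'
from h import *
p,d=shot('top','t5.png');shot('scene','s5.png')
P=pts('top',d);hs=cv2.cvtColor(p,cv2.COLOR_RGB2HSV)
a=np.radians(109.5);ax=np.array([np.cos(a),np.sin(a)]);ay=np.array([-ax[1],ax[0]]);c=np.array([.5138,.1701])
g=(hs[...,0]>45)&(hs[...,0]<90)&(hs[...,1]>100)&(P[...,2]>.03)&(P[...,2]<.09)
q=P[g];s=(q[:,:2]-c)@ax*1e3;t=(q[:,:2]-c)@ay*1e3
k=(abs(s)<90)&(abs(t)<60);s,t,zz=s[k],t[k],q[k,2]
print(k.sum(),np.percentile(s,[0,2,98,100]),np.percentile(t,[0,2,98,100]),np.linalg.lstsq(np.c_[s,t,np.ones(len(s))],zz*1e3,rcond=None)[0],cv2.minAreaRect(np.c_[s,t].astype(np.float32)))
w=np.abs(s)<48;e=[(b,t[(s>=b)&(s<b+6)].max(),t[(s>=b)&(s<b+6)].min()) for b in range(-48,48,6)];e=np.array(e);print('slopes',np.polyfit(e[:,0],e[:,1],1),np.polyfit(e[:,0],e[:,2],1))
V=np.zeros(d.shape,bool);V[180:245,172:282]=1
V&=(P[...,2]>.055)&(P[...,2]<.066)
Q=P[V];s=(Q[:,:2]-c)@ax*1e3;t=(Q[:,:2]-c)@ay*1e3
for sg in(1,-1):
    k=(sg*s>46)&(sg*s<80)&(abs(t)<27);print('lip s',np.percentile(s[k],[2,50,98]))
x=cv2.imread('pics/t5.png')[165:245,172:292];y=cv2.imread('pics/s5.png')[160:240,190:310]
cv2.imwrite('pics/c5.png',np.vstack([cv2.resize(x,(450,300),interpolation=2),cv2.resize(y,(450,300),interpolation=2)]))
E
```

```text
time: 14.85
eef_pos: [0.5912, -0.0422, 0.1858]
tcp_rot: [0.577, 0.817, 0.0, -0.0]
contact_force: [0.0, -0.4, -0.5]
opening: 0.564
finger_force: 0.0
pos [ 0.5912 -0.0422  0.1858] yaw 109.56 slide cm [22.59 -0.18 11.9 ] turn 0.001 F [ 0.03 -0.42 -0.46] Tq [0.01 0.07 0.02] t 14.85
tcp s,t -225.51874846516213 -2.196777961781203 F along 0.5921347151734877 side 0.46294919465932916 z 0.20373466805560192
159 [-51.74993378 -47.79166525  55.50175213  58.10192063] [-31.46456121 -28.39020499  32.57460685  35.32441026] [-1.88283031e-03  8.71407792e-03  5.27312548e+01]
493 [-50.50051201 -48.95985696  52.68540759  54.82738327] [-32.91024187 -30.95182283  32.95482616  33.86908018] [-2.30316803e-03 -1.40350787e-03  5.27510862e+01] ((2.164722442626953, 0.4803047180175781), (66.78353118896484, 105.30550384521484), 89.95872497558594)
slopes [5.80480937e-04 3.30395264e+01] [-1.48605852e-03 -3.11220151e+01]
lip s [48.50677863 62.87989972 71.83978646]
lip s [-71.65241515 -63.19401497 -47.17168647]
```

View pics/c5.png

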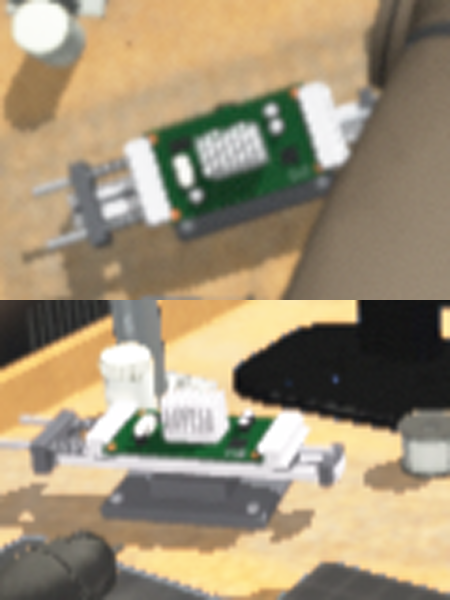

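The top crop shows the board between both jaws and level, with the lips at about (150,180) and (322,125). I'll check how far the catch jaw moved by comparing with the first picture.

```bash
python3 - <<'E'
from h import *
a=np.radians(109.5);ax=np.array([np.cos(a),np.sin(a)]);ay=np.array([-ax[1],ax[0]]);c=np.array([.5138,.1701])
z=np.load('top0.npz')
def prof(p,d):
    P=pts('top',d);L=p.min(-1).astype(float)
    i=ctrl.camera_info('top');M=np.array(i['camera_from_world']);K=np.array(i['K'])
    S=np.arange(-85,85,.5);T=np.arange(-22,23,1.)
    s,t=np.meshgrid(S,T);w=np.concatenate([(c+(s[...,None]*ax+t[...,None]*ay)/1e3),np.full(s.shape+(1,),.060)],-1)
    q=w@M[:3,:3].T+M[:3,3];u=q@K.T;u=(u[...,:2]/u[...,2:]).astype(np.float32)
    h=cv2.remap(np.clip(P[...,2],0,.07).astype(np.float32),u[...,0],u[...,1],cv2.INTER_LINEAR)
    sat=cv2.remap(cv2.cvtColor(p,cv2.COLOR_RGB2HSV)[...,1].astype(np.float32),u[...,0],u[...,1],cv2.INTER_LINEAR)
    return S,np.median(h,0),sat.mean(0)
A=prof(z['p'],z['d']);B=[prof(*shot('top')) for _ in range(4)]
hb=np.mean([b[1] for b in B],0);sb=np.mean([b[2] for b in B],0)
def cross(S,y,lv,lo,hi):
    k=np.where((S[:-1]>=lo)&(S[:-1]<hi)&((y[:-1]-lv)*(y[1:]-lv)<=0))[0];return [round(float(S[j]+.5*(lv-y[j])/(y[j+1]-y[j]+1e-9)),1) for j in k]
for nm,h in(('before',A[1]),('after',hb)): print(nm,'h cross .0555',cross(A[0],h,.0555,-80,-50),cross(A[0],h,.0555,48,80))
print('outer sections of h .054 before/after',cross(A[0],A[1],.053,-80,-66),cross(A[0],hb,.053,-80,-66),cross(A[0],A[1],.053,66,80),cross(A[0],hb,.053,66,80))
print('sat',cross(A[0],sb,90,-65,-45),cross(A[0],sb,90,45,65))
p,d=shot('top');P=pts('top',d);s=(P[...,:2]-c)@ax*1e3;t=(P[...,:2]-c)@ay*1e3
k=(abs(s)<30)&(abs(t)<25)&(P[...,2]>.072)&(P[...,2]<.1);k=cv2.morphologyEx(k.astype(np.uint8),cv2.MORPH_CLOSE,np.ones((3,3)))>0
k&=(P[...,2]>.066);print('sink',k.sum(),s[k].min(),s[k].max(),t[k].min(),t[k].max(),s[k].mean(),t[k].mean())
E
```

```text
before h cross .0555 [-69.8, -54.3] [54.2, 69.3]
after h cross .0555 [-71.8, -55.9] [55.5, 71.6]
outer sections of h .054 before/after [-70.5] [-72.6] [70.1] [72.1]
sat [-51.5] [53.1]
sink 106 -20.070025736208837 20.124625530918784 -13.91674733388839 12.234395953576907 0.49047908685568853 -0.4403786545915172
```

```bash
python3 -c "
from plant import ctrl
print(ctrl.sign_off())"
```

```text
the job is handed in; nothing more can be done
None
```

The board is clamped level and square in both grooves, with the catch jaw about 2 mm back. I kept clear of the bystanders, saw no sensed push above about 18 N, and handed the job in at about 15 s.

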